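Third hand at the microscope: lock the stage and hold the slide guide to its fence

ROBOT

A 6-joint arm with a two-finger parallel gripper is mounted at the origin on the work surface. World frame = base frame: x ahead of the robot, y to its left, z up, the work surface at z = 0. Lengths are in m, angles in rad, forces in N, time in s.
With the tool pointing down it reaches from about 0.35 to 0.725 m from the base axis. Payload 6 kg.
Tool frame: the origin (TCP) lies on the centre line of the jaws, within the pads' length; the fingertips stand 17 mm ahead of it and the grasp point (between the pads) lies 2 mm behind it; z points along the fingers, y is the line along which they close (so a half turn about z gives the same grasp; the last joint's range is limited). The gripper opens to 85 mm and grips with 20 to 120 N. Pads are 22 mm wide; open, the fingers measure 114 mm over their backs; the gripper's body (76 mm by 85 mm) begins 54 mm behind the grasp point. The pads swing forward as they close: fully open they stand 13 mm farther back than shut.
Start: joints at [1.522, 0.04, 0.085, 0, -1.615, -0.334], TCP at [0.224, 0.557, 0.248] pointing down, gripper open.
Joint ranges: [-2.56, 2.56], [-1.29, 2.01], [-1.08, 1.49], [-3.29, 1.98], [-2.81, -0.18], [-2.99, 2.99]. Speed limits (rad/s): [2.57, 2.57, 3.01, 3.14, 3.14, 3.14].

INTERFACE

Orientations are given as [roll, pitch, yaw] about the fixed x, y, z axes, in that order (R = Rz(yaw) Ry(pitch) Rx(roll)).
In Python, from cell import monitor, eyes, robot, finder gives the robot as it stands.
- The arm moves only by the tool apply_moves, never from a script. Its argument "moves" is a list of rows, each a list of 6 numbers: the shift along the world's x, y, z in m, then the turn, a rotation vector about the world's x, y, z in rad. In form: [[x, y, z, ax, ay, az], ...]. A call has exactly 5 rows; each row is the pose to reach, as a shift and turn from the pose commanded when the call began; what a row does not reach only later rows make up. A row lasts 1/8 s, in which the tool goes at most 62.5 mm and 10.7 degrees, less where a joint would pass 70% of its speed; a pose out of reach is approached as far as the arm can. A call with a gripper value outside its range is refused whole. "gripper" is the finger opening in m, from 0 to 0.0854, set as the call begins (left out, the last holds). The fingers move at their own pace and stop on an object; the grip force is fixed at half the most. Time passes only in rows, so rows that repeat a pose let the fingers close, or fill a call up. It gives the time, the measured TCP pose, the force and the opening at its end, in the units of the state.
- monitor.get_state(): the state, without advancing time (a new reading comes with each control period).
- eyes.get_image(name): name is "side" or "top" or "wrist"; returns a dict with "img" (384x512x3 uint8, red, green, blue), "K" (3x3 intrinsics, pixels), "k1" (the pictures are not rectified: a ray, as slopes to the right and down, at radius r is drawn at 1 + k1 r^2 times it, then the intrinsics apply), "R" (3x3) and "t" (3): a world point X has camera coordinates R X + t; the wrist camera has in their place "T_tool_cam" (4x4, takes a point from camera to tool coordinates, whose origin is the TCP and whose axes are the flange's). Camera axes: x right, y down, z forward; pixel columns grow to the right and rows downward; lengths in m; the calibration is good to about 2 mm. A picture is of the moment at which its call begins: read the wrist's pose just before it. There is no depth.
- robot.close_job(): hands the job in, once; it reports no verdict.
Trained networks look in a picture, given as the dict that the camera call returned (one of the last four; its "shot" number tells which), for a name from the list of things; names that differ only in an ending like _2 or _b are one class to them, and where a whole thing is asked for, a point or a joint stands for the part that bears it (a point fixed in the world has none). Each returns a list of dicts, best first, with "conf" (0 to 1); they miss things now and then, are a little off and sometimes report something else, mostly with a low value. They report only what shows in the picture. A call takes as long as a camera call.
- finder.recognise(picture, label): "position" ([x, y, z] in m, in the coordinates of the camera as it stood for that picture, good to about 4 mm: the middle of the surface that is visible of it).
- finder.mark_of(picture, label): "position" ([x, y, z] in m, in the coordinates of the camera as it stood for that picture, good to about 4 mm: a listed point, or the origin of a listed thing).
The state is a dict: "clock": time; "joint_pos": joint angles; "qvel": joint speeds; "joint_torque": joint torques, N m; "eef_pos": TCP position; "tool_rot": TCP orientation; "wrist_force": force on the tool from outside, world axes, zero at the start; "moment": the same for the moment, N m; "gripper_width": finger opening in m.
Only numpy, scipy, OpenCV 4.12 (cv2) and the standard library are available. Lean on these libraries where they do the work, as an engineer would, in place of code of your own. Each camera call takes 0.05 s, during which the arm holds its last target. There are 200 camera calls.

TASK

Turn the stage's lock ring clockwise by its red lever knob, all the way round to its stop at the red mark, so that the round stage is clamped. Then set the slide guide flat on the stage with its back face flush along the steel fence and its ends level with the fence's ends, and press it straight against the fence with a steady force of about 10 N, so that a colleague can put in its two screws. Finish while you are still holding it pressed there, do not let go, and leave the other things on the bench where they are.

Things in the scene. Friction and masses are not known exactly. Their poses are not given: they have to be found in the camera images.
- stage_top (a point): Centre of the top of the round grey stage (172 mm across, level, 52 mm above the bench) of a white microscope stand, optical head off. x points from the stage centre squarely to the fence and on to the column, y left of that, z up.
- stand: The stand, fixed. Origin on the bench under the stage centre, same axes. White body 246 mm wide (y), from x = -138 to 208 mm, 40 mm high. Steel column 32 mm across (black collar 52 mm) at x = 165 mm, up to 312 mm above the bench.
- fence: Low, rigid, fixed steel fence on the stage: 130 mm long (y), 10 mm thick (x), 10 mm high. Origin at the centre of its underside, 45 mm from the stage centre; same axes as the stage. Its front face lies 40 mm from the stage centre. Stage and fence are smooth metal (friction about 0.25 under the guide).
- lock_ring (a joint): Angle of the black knurled ring (208 mm across, top 4.5 mm below the stage top) that turns about the stage's centre axis. 0 = open; grows clockwise seen from above to a hard stop at 0.96 rad = locked: the lever is then at the red dot, on the side away from the fence (-x of the stage). Turns stiffly (0.22 N m, some 2 N at the knob), stays where it is left.
- lever_knob (a point): Half-way up the red upright knob (14 mm across, 32 mm high) on the ring's lever, 114 mm from the stage's centre axis. The point is 11.5 mm above the stage top; the knob's foot is 4.5 mm below and its top 27.5 mm above the stage top. Moves with the ring. 25 mm or more are free on each side along its path.
- guide_center (a point): Centre of the loose slide guide, 23 mm above its underside, axes as guide. Grip its black upright housing: 30 mm wide (y), 24 mm deep (x), from 12 to 46 mm above the underside. Seated, its axes are parallel to the stage's and this point is 28 mm from the stage centre towards the fence, on its centre line, 23 mm above the stage top.
- guide: The slide guide, 0.28 kg; origin under the middle of its bar. Aluminium bar 130 (y) x 24 (x) x 12 mm (16 mm high over the rails), housing in the middle. The flat back face, 12 mm to +x, goes to the fence. Two thin steel arms reach 46 to 49 mm to -x, black drive knobs 87 mm to -y.
- petri: Lidded Petri dish with seeds, 92 mm across, 18 mm high, loose. Origin at the centre of its underside. Leave alone.
- magnifier: Grey hand magnifier lying flat, 112 mm across, 10 mm high, handle reaching 138 mm to its -x. Origin under the lens centre. Leave alone.
- tub: Clear plastic tub, 130 x 100 x 55 mm. Origin at the centre of its underside. Leave alone.
- screw_dish: Small blue dish with two brass thumbscrews, 75 x 55 x 20 mm. Origin at the centre of its underside. Leave alone.
- forceps: Steel forceps lying flat, 130 mm long (x), 5 mm high. Origin at its middle. Leave alone.

How it is judged:
On the way, in this order (a step that is already met when the one before it is completed fails the run):
1. the lock ring is turned to its locked mark (value of joint lock_ring above 0.87 rad), for 0.2 s.
2. the slide guide is seated flush at the fence and pressed on it with 4 to 18 N (x of guide_center in the frame of stage_top between 0.0255 and 0.0315 m and y of guide_center in the frame of stage_top between -0.005 and 0.005 m and z of guide_center in the frame of stage_top between 0.0195 and 0.0265 m and angle between the x axis of guide and the x axis of stage_top, either way round below 0.04 rad and angle between guide's own z axis and vertical below 0.05 rad and contact force between guide and fence between 4 and 18 N and contact force between the fingers and guide above 2 N), for 0.5 s.
At the end, for the whole second after the job is handed in: Ring within 0.09 rad of its locked stop. Through the last second the guide lies flat on the stage (3.5 mm, tilt 0.05 rad), back face at the fence (3 mm, 0.04 rad), centred along it within 5 mm, and the fingers hold it pressed on the fence with 4 to 18 N (all of step 2 and value of joint lock_ring above 0.87 rad); the arm keeps its last pose, push and grip.
It fails at once if another thing on the bench is moved by more than 25 mm (distance of any of petri, magnifier, tub, screw_dish, forceps from where it was at the start of the episode above 0.025 m).
It also fails if it takes over 64 s, if anything falls off the work surface, if the arm or the gripper's body presses on something with over 40 N, if the wrist force passes 120 N, or if a joint passes its speed limit or range.

## Working session

There is one attempt and no reset: what is moved stays moved. The work goes in short steps, Python scripts to look and compute and a tool call to move; the robot and the scene stay as the last step left them, time stands still between calls to the robot, and variables do not carry over. Pictures are saved under pics/ and viewed, on a budget of 10 in all, crops included, one or two more only if the job needs it, and the job is handed in when it is done.

Besides the shell and the picture viewer there is one more tool, called after "Emit:" as name(argument=value, ...), one argument or row to a line, values as JSON. apply_moves: Moves the arm, as the interface text tells. Its arguments: {"type":"object","properties":{"moves":{"type":"array"},"gripper":{"type":"number"}},"required":["moves"]}

```bash
mkdir -p pics; ls
cat > h.py <<'E'
import numpy as np, cv2
from cell import monitor, eyes, robot, finder
from scipy.spatial.transform import Rotation as Ro
def cam(name):
    s=monitor.get_state(); p=eyes.get_image(name)
    if 'R' in p: R=np.array(p['R']); t=np.array(p['t']); T=np.eye(4); T[:3,:3]=R.T; T[:3,3]=-R.T@t
    else:
        W=np.eye(4); r=np.array(s['tool_rot'])
        W[:3,:3]=Ro.from_euler('xyz',r).as_matrix() if r.size==3 else r.reshape(3,3)
        W[:3,3]=s['eef_pos']; T=W@np.array(p['T_tool_cam'])
    p['T']=T; return p
def save(p,fn): cv2.imwrite(fn,p['img'][:,:,::-1])
def w(p,x): return p['T'][:3,:3]@np.array(x)+p['T'][:3,3]
def ray(p,u,v):
    K=np.array(p['K']); d=np.array([(u-K[0,2])/K[0,0],(v-K[1,2])/K[1,1]]); s=d.copy()
    for _ in range(20): s=d/(1+p['k1']*(s@s))
    return p['T'][:3,3], p['T'][:3,:3]@np.array([*s,1])
def atz(p,u,v,z):
    o,d=ray(p,u,v); return o+d*(z-o[2])/d[2]
def proj(p,X):
    c=np.linalg.inv(p['T'])@np.array([*X,1]); s=c[:2]/c[2]; s=s*(1+p['k1']*(s@s)); K=np.array(p['K'])
    return np.array([K[0,0]*s[0]+K[0,2],K[1,1]*s[1]+K[1,2]])
E
python3 - <<'E'
from h import *
np.set_printoptions(precision=4,suppress=True)
print(monitor.get_state())
ps={}
for n in ['top','side']:
    p=cam(n); save(p,f'pics/{n}0.png'); ps[n]=p
for n,p in ps.items():
    print(n,p['T'][:3,3],p['K'],p['k1'])
    for l in ['stage_top','lever_knob','guide_center','guide','fence','stand','petri','magnifier','tub','screw_dish','forceps']:
        for d in finder.mark_of(p,l)[:2]: print(l,round(d['conf'],2),w(p,d['position']),proj(p,w(p,d['position'])))
a=np.hstack([cv2.imread('pics/top0.png')])
E
```

```text
pics
{'clock': 0.0, 'joint_pos': array([ 1.5217,  0.0408,  0.0838, -0.0005, -1.6155, -0.3337]), 'qvel': array([ 0.0002, -0.0001, -0.0016,  0.0006, -0.0008,  0.    ]), 'joint_torque': array([  0.0003, -36.8198,  34.7407,   6.932 ,  -0.0055,   0.    ]), 'eef_pos': array([0.2239, 0.5563, 0.2473]), 'tool_rot': array([ 3.1398, -0.0001, -0.3828]), 'wrist_force': array([-0.127 ,  0.6481, -1.0686]), 'moment': array([-0.0292,  0.0099, -0.0145]), 'gripper_width': 0.08537824321034611}
top [0.4677 0.0163 1.2648] [[426.3524   0.     247.339 ]
 [  0.     426.3524 192.1887]
 [  0.       0.       1.    ]] 0.00934746484610551
stage_top 0.84 [ 0.556  -0.0528  0.0503] [276.1095 198.952 ]
lever_knob 0.95 [ 0.4794 -0.1318  0.059 ] [304.0686 226.3258]
guide_center 0.77 [ 0.4303 -0.3278  0.0212] [370.4043 244.6438]
guide 0.81 [ 0.4293 -0.3304  0.0008] [369.3715 244.7512]
fence 0.51 [ 0.6066 -0.0421  0.0501] [272.5427 181.2973]
fence 0.36 [ 0.4285 -0.3292  0.0222] [371.0011 245.2808]
stand 0.77 [ 0.5599 -0.0519  0.001 ] [274.85   198.8559]
stand 0.69 [ 0.5587 -0.0521  0.0534] [275.93  197.949]
petri 0.59 [0
[... 660 characters left out ...]
guide_center 0.62 [ 0.4255 -0.3329  0.0165] [308.7023 158.9425]
guide 0.55 [ 0.4295 -0.329  -0.0007] [307.2409 163.3529]
fence 0.54 [ 0.6054 -0.0449  0.0495] [247.4444 186.4479]
stand 0.62 [ 0.5569 -0.0508  0.0005] [262.9101 199.798 ]
stand 0.38 [ 0.6595 -0.4528  0.0007] [253.774  145.6326]
petri 0.68 [ 0.4747  0.3448 -0.0048] [271.5512 301.3973]
petri 0.63 [ 0.6919 -0.3345  0.0033] [240.3585 156.9687]
magnifier 0.93 [0.6951 0.3632 0.0035] [174.7203 292.1103]
magnifier 0.51 [ 0.5624 -0.0555  0.0537] [261.4575 184.7301]
tub 0.75 [ 0.664  -0.4531  0.0032] [252.7314 144.9795]
screw_dish 0.68 [ 0.6927 -0.3354 -0.0011] [240.2345 157.8352]
forceps 0.89 [ 0.5174  0.5204 -0.0002] [235.4245 372.3378]
```

View pics/top0.png

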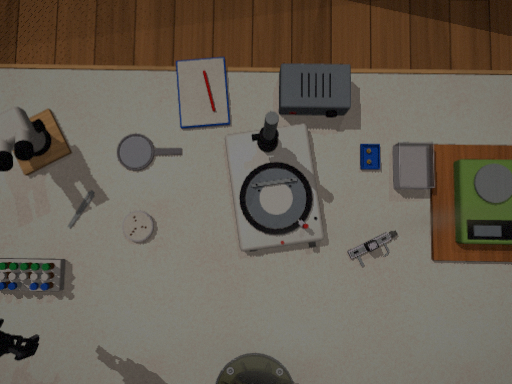

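View pics/side0.png

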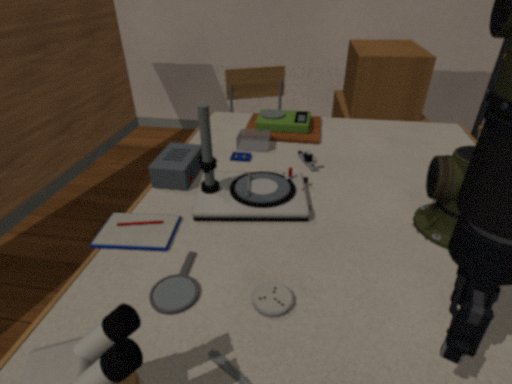

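The top view shows the stage at (276,199) with the fence just above it. The red knob is at (304,226), the red dot near (282,242), and the guide at (370,245) with its arms toward the robot and its drive knobs to the right. The side view agrees, so I'll move over the stage for a closer look.

Emit:
apply_moves(
  moves=[
    [0.02,-0.058,0.01,0,0,0.1],
    [0.04,-0.116,0.03,0,0,0.2],
    [0.06,-0.174,0.05,0,0,0.3],
    [0.08,-0.232,0.07,0,0,0.38],
    [0.1,-0.29,0.08,0,0,0.38],
  ],
)

```text
clock: 1.82
eef_pos: [0.3226, 0.27, 0.3286]
tool_rot: [-3.14, -0.001, -0.001]
wrist_force: [0.3, 0.4, -1.0]
gripper_width: 0.0853
```

Emit:
apply_moves(
  moves=[
    [0.02,-0.058,0,0,0,0.1],
    [0.04,-0.116,0,0,0,0.2],
    [0.06,-0.174,0,0,0,0.3],
    [0.07,-0.232,0,0,0,0.35],
    [0.08,-0.29,0,0,0,0.4],
  ],
)

```text
clock: 2.45
eef_pos: [0.4021, -0.0201, 0.3276]
tool_rot: [3.142, -0.001, 0.399]
wrist_force: [1.1, 0.8, 0.1]
gripper_width: 0.0853
```

Emit:
apply_moves(
  moves=[
    [0.01,-0.04,0,0,0,0.1],
    [0.02,-0.08,0,0,0,0.2],
    [0.03,-0.1,0,0,0,0.3],
    [0.03,-0.1,0,0,0,0.3],
    [0.03,-0.1,0,0,0,0.3],
  ],
)

```text
clock: 3.08
eef_pos: [0.4321, -0.1178, 0.3274]
tool_rot: [3.142, -0.0, 0.696]
wrist_force: [-0.1, 1.1, 0.1]
gripper_width: 0.0851
```

Run:
```python
from h import *
np.set_printoptions(precision=4,suppress=True)
p=cam('wrist'); save(p,'pics/w1.png'); s=monitor.get_state(); print(s['clock'],s['eef_pos'],s['tool_rot'],s['joint_pos'])
print(np.array(p['T_tool_cam']),p['K'],p['k1'])
for l in ['stage_top','lever_knob','guide_center','guide','fence']:
    for d in finder.mark_of(p,l)[:2]: print(l,round(d['conf'],2),w(p,d['position']),proj(p,w(p,d['position'])))
```

```text
3.125 [ 0.4321 -0.1176  0.3275] [ 3.1413 -0.0005  0.6968] [ 0.1885 -0.3427 -0.1108 -0.     -1.8021  2.0791]
[[ 0.     -0.9455 -0.3256  0.0834]
 [ 1.     -0.      0.0003 -0.0001]
 [-0.0003 -0.3256  0.9455 -0.1253]
 [ 0.      0.      0.      1.    ]] [[317.7155   0.     258.9911]
 [  0.     317.7155 191.7976]
 [  0.       0.       1.    ]] 0.01927137741424904
stage_top 0.61 [ 0.5605 -0.0527  0.0528] [287.6772  28.4732]
lever_knob 0.76 [ 0.482  -0.1365  0.0663] [297.3355 132.3347]
guide_center 0.63 [ 0.4346 -0.3304  0.024 ] [369.1484 236.2083]
guide_center 0.55 [ 0.5571 -0.0502  0.0016] [281.0323  35.7894]
guide 0.6 [ 0.4271 -0.3259 -0.0012] [358.3886 230.5016]
fence 0.19 [ 0.4288 -0.3297 -0.0014] [360.8191 231.0941]
```

View pics/w1.png

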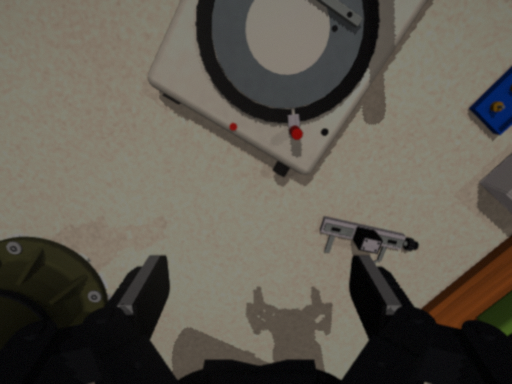

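The wrist picture shows the knob head at (297,133), the red dot at (234,127), a black dot at (325,132), the stage at the top centre and the guide at (365,237). I'll work out the stage axes from the marks and edges.

Run:
```python
from h import *
np.set_printoptions(precision=4,suppress=True)
for n in ['wrist','top']:
    p=cam(n); im=p['img'].astype(int); r=(im[...,0]>110)&(im[...,1]<70)&(im[...,2]<70)
    nn,lab,st,ce=cv2.connectedComponentsWithStats(r.astype(np.uint8))
    for i in range(1,nn):
        if st[i,4]>2: print(n,st[i],ce[i],'z.04',atz(p,*ce[i],.0405)[:2],'z.078',atz(p,*ce[i],.0715)[:2])
    if n=='wrist':
        for uv in [(160,88),(200,113),(250,142),(313,162),(360,105),(400,58),(234,127),(325,132)]: print(uv,atz(p,*uv,.04)[:2])
    # ring ellipse: dark pixels near the stage, outer contour
    else:
        big=cv2.resize(p['img'][110:270,200:350],None,fx=5,fy=5,interpolation=cv2.INTER_CUBIC); cv2.imwrite('pics/topcrop.png',big[:,:,::-1])
        for uv in [(240,250),(227,135),(325,240),(308,125)]: print(uv,atz(p,*uv,.04)[:2])
```

```text
wrist [230 123   7   7  39] [233.1282 126.1282] z.04 [ 0.4343 -0.0728] z.078 [ 0.439  -0.0721]
wrist [293 129  10  10  80] [297.4625 133.8   ] z.04 [ 0.48   -0.1425] z.078 [ 0.4812 -0.1366]
(160, 88) [0.4126 0.0248]
(200, 113) [ 0.4201 -0.0306]
(250, 142) [ 0.4324 -0.1023]
(313, 162) [ 0.4657 -0.1835]
(360, 105) [ 0.5567 -0.1784]
(400, 58) [ 0.6248 -0.1758]
(234, 127) [ 0.4341 -0.0743]
(325, 132) [ 0.5045 -0.1682]
top [203  71  12  40 104] [208.4615  90.1058] z.04 [0.875  0.1492] z.078 [0.8647 0.1458]
top [457 145   3  14  29] [458.0345 151.4483] z.04 [ 0.7025 -0.5765] z.078 [ 0.6966 -0.5615]
top [464 145   4  13  25] [465.4  151.24] z.04 [ 0.7034 -0.5975] z.078 [ 0.6975 -0.582 ]
top [453 146   3  15  28] [453.75   153.5714] z.04 [ 0.6962 -0.5641] z.078 [ 0.6904 -0.5494]
top [473 146  25  13 196] [486.     151.6939] z.04 [ 0.7029 -0.6563] z.078 [ 0.697  -0.6393]
top [502 146   3  13  19] [502.7368 151.8947] z.04 [ 0.703  -0.7039] z.078 [ 0.697  -0.6857]
top [509 146   3  13  26] [510.1923 151.8077] z.04 [ 0.7035 -0.7251] z.078 [ 0.6976 -0.7064]
top [435 149   2   2   3] [435.3333 149
[... 1113 characters left out ...]
.518 ] z.078 [ 0.4279 -0.5044]
top [446 237   3   2   3] [447.     237.6667] z.04 [ 0.4543 -0.5389] z.078 [ 0.4547 -0.5248]
top [452 239   3   8  13] [453.3077 241.8462] z.04 [ 0.4429 -0.5563] z.078 [ 0.4435 -0.5418]
top [453 246  12  12  54] [458.5926 250.5741] z.04 [ 0.4186 -0.5705] z.078 [ 0.4198 -0.5556]
top [465 250   9  10  30] [467.9333 254.2   ] z.04 [ 0.4089 -0.5963] z.078 [ 0.4104 -0.5808]
top [475 251  11  10  38] [481.1316 255.7105] z.04 [ 0.4054 -0.6331] z.078 [ 0.4069 -0.6167]
top [486 251  17  10  90] [494.2    256.1889] z.04 [ 0.4047 -0.6695] z.078 [ 0.4063 -0.6521]
(240, 250) [0.4093 0.0479]
(227, 135) [0.7417 0.0918]
(325, 240) [ 0.4417 -0.1938]
(308, 125) [ 0.7747 -0.1441]
```

View pics/topcrop.png

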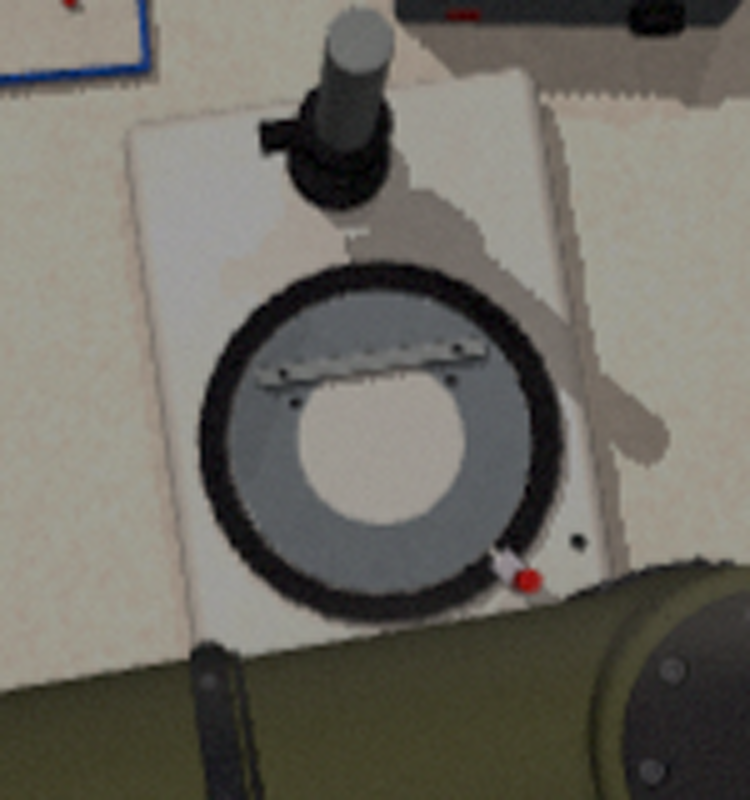

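The stage is near (0.558, -0.053) with yaw about 0.14, and the knob is at (0.481, -0.136). I'll go down to the knob with the gripper part open.

Emit:
apply_moves(
  moves=[
    [0.012,-0.005,-0.045,0,0,0.04],
    [0.025,-0.01,-0.09,0,0,0.08],
    [0.037,-0.014,-0.135,0,0,0.125],
    [0.049,-0.018,-0.18,0,0,0.125],
    [0.049,-0.018,-0.2,0,0,0.125],
  ],
  gripper=0.036,
)

```text
clock: 4.1
eef_pos: [0.4802, -0.1361, 0.1238]
tool_rot: [-3.138, 0.003, 0.822]
wrist_force: [0.4, 0.1, 0.2]
gripper_width: 0.036
```

Run:
```python
from h import *
np.set_printoptions(precision=4,suppress=True)
p=cam('wrist'); save(p,'pics/w2.png'); s=monitor.get_state(); print(s['clock'],s['eef_pos'],s['tool_rot'],s['wrist_force'],s['gripper_width'])
for l in ['lever_knob']:
    for d in finder.mark_of(p,l)[:2]: print(l,round(d['conf'],2),w(p,d['position']),proj(p,w(p,d['position'])))
```

```text
4.15 [ 0.4794 -0.1358  0.122 ] [-3.136   0.0041  0.8217] [-0.9714  0.178  -2.614 ] 0.03605781351949648
lever_knob 0.63 [ 0.4804 -0.1377  0.0624] [261.3276 221.2379]
```

View pics/w2.png

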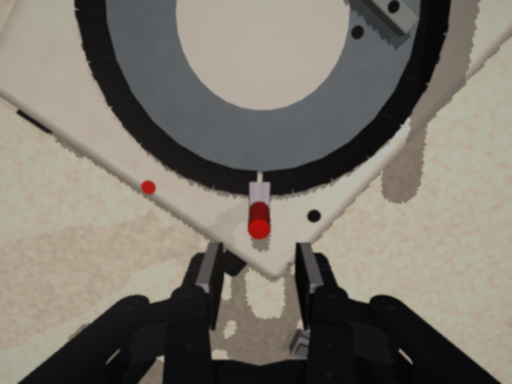

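The knob is centred between the open fingers at (259,228), with the ring above it. I'll lower and grip.

Emit:
apply_moves(
  moves=[
    [0,0,-0.02,0,0,0],
    [0.0005,-0.001,-0.04,0,0,0],
    [0.0005,-0.001,-0.052,0,0,0],
    [0.0005,-0.001,-0.052,0,0,0],
    [0.0005,-0.001,-0.052,0,0,0],
  ],
)

```text
clock: 4.82
eef_pos: [0.4824, -0.1372, 0.0765]
tool_rot: [3.14, -0.001, 0.822]
wrist_force: [-0.2, -0.5, -0.2]
gripper_width: 0.0361
```

Emit:
apply_moves(
  moves=[
    [0,0,0,0,0,0],
    [0,0,0,0,0,0],
    [0,0,0,0,0,0],
    [0,0,0,0,0,0],
    [0,0,0,0,0,0],
  ],
  gripper=0.0,
)

```text
clock: 5.45
eef_pos: [0.4822, -0.1372, 0.0762]
tool_rot: [3.14, -0.001, 0.822]
wrist_force: [-0.9, 1.3, 6.4]
gripper_width: 0.0117
```

Run:
```python
from h import *
np.set_printoptions(precision=4,suppress=True)
s=monitor.get_state(); e=np.array(s['eef_pos']); print(s['clock'],e,s['wrist_force'],s['gripper_width'])
c=np.array([.558,-.053]); v=e[:2]-c; print(np.linalg.norm(v),np.arctan2(v[1],v[0]))
for k in range(0,11):
    a=-k*.07; R=Ro.from_rotvec([0,0,a]).as_matrix()[:2,:2]; print(round(a,3),(R@v-v).round(4))
```

```text
5.45 [ 0.4822 -0.1372  0.0762] [-0.9346  1.2693  6.4283] 0.01169051353323932
0.11332534508265521 -2.3040497515349347
0.0 [0. 0.]
-0.07 [-0.0057  0.0055]
-0.14 [-0.011   0.0114]
-0.21 [-0.0159  0.0177]
-0.28 [-0.0203  0.0242]
-0.35 [-0.0243  0.0311]
-0.42 [-0.0277  0.0382]
-0.49 [-0.0307  0.0456]
-0.56 [-0.0331  0.0532]
-0.63 [-0.035   0.0608]
-0.7 [-0.0364  0.0687]
```

Gripped. Next I'll turn the ring clockwise along the arc.

Emit:
apply_moves(
  moves=[
    [-0.0057,0.0055,0,0,0,-0.07],
    [-0.011,0.0114,0,0,0,-0.14],
    [-0.0159,0.0177,0,0,0,-0.21],
    [-0.0203,0.0242,0,0,0,-0.28],
    [-0.0243,0.0311,0,0,0,-0.35],
  ],
)

```text
clock: 6.08
eef_pos: [0.4583, -0.1061, 0.0763]
tool_rot: [3.14, -0.002, 0.47]
wrist_force: [1.4, -0.6, 3.4]
gripper_width: 0.0114
```

Run:
```python
from h import *
np.set_printoptions(precision=4,suppress=True)
s=monitor.get_state(); e=np.array(s['eef_pos']); print(s['clock'],e,s['wrist_force'],s['gripper_width'],s['tool_rot'])
c=np.array([.558,-.053]); v=e[:2]-c; print(np.linalg.norm(v),np.arctan2(v[1],v[0]))
p=cam('wrist'); save(p,'pics/w3.png')
for l in ['lever_knob','stage_top']:
    for d in finder.mark_of(p,l)[:2]: print(l,round(d['conf'],2),w(p,d['position']),proj(p,w(p,d['position'])))
```

```text
6.075 [ 0.4583 -0.1061  0.0763] [ 1.3766 -0.5941  3.4369] 0.011433438405227642 [ 3.1398 -0.0021  0.4702]
0.11299311978009002 -2.652470992199327
lever_knob 0.97 [ 0.4586 -0.1065  0.0665] [259.8123 263.2453]
stage_top 0.76 [ 0.5596 -0.0545  0.0516] [258.5072   4.3087]
```

View pics/w3.png

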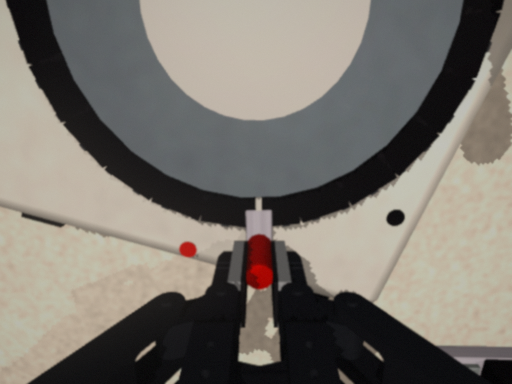

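The ring follows the gripped knob at (260,265), and the red dot at (188,249) is the target. I'll continue the arc.

Emit:
apply_moves(
  moves=[
    [-0.0034,0.0071,0,0,0,-0.07],
    [-0.0064,0.0145,0,0,0,-0.14],
    [-0.0088,0.0221,0,0,0,-0.21],
    [-0.0107,0.0297,0,0,0,-0.28],
    [-0.0119,0.036,0,0,0,-0.335],
  ],
)

```text
clock: 6.85
eef_pos: [0.4464, -0.0703, 0.0762]
tool_rot: [3.14, -0.002, 0.137]
wrist_force: [1.7, -5.0, 0.5]
gripper_width: 0.0118
```

Run:
```python
from h import *
np.set_printoptions(precision=4,suppress=True)
s=monitor.get_state(); e=np.array(s['eef_pos']); print(s['clock'],e,s['wrist_force'],s['moment'],s['gripper_width'],s['tool_rot'])
c=np.array([.558,-.053]); v=e[:2]-c; print(np.linalg.norm(v),np.arctan2(v[1],v[0]))
p=cam('wrist'); save(p,'pics/w4.png')
for l in ['lever_knob','stage_top']:
    for d in finder.mark_of(p,l)[:2]: print(l,round(d['conf'],2),w(p,d['position']),proj(p,w(p,d['position'])))
# bright hole + ring
g=cv2.cvtColor(p['img'],cv2.COLOR_RGB2GRAY); print(g[0:200:10,258])
im=p['img'].astype(int); r=(im[...,0]>110)&(im[...,1]<70)&(im[...,2]<70)
nn,lab,st,ce=cv2.connectedComponentsWithStats(r.astype(np.uint8))
for i in range(1,nn):
    if st[i,4]>15: print(st[i],ce[i],atz(p,*ce[i],.0405))
```

```text
6.85 [ 0.4464 -0.0703  0.0762] [ 1.7246 -5.0102  0.5391] [-2.3172 -0.911   0.1275] 0.011817173733437004 [ 3.1403 -0.002   0.1372]
0.11298288033860786 -2.9876221820771707
lever_knob 0.97 [ 0.4455 -0.0747  0.0622] [266.7718 261.4252]
stage_top 0.85 [ 0.5612 -0.0535  0.0522] [255.8133  -2.5338]
[188 190 190 191 190 191 191 192 191 191 189 189 147 108 107 107 106 108
 108 106]
[250 235  14  14  64] [256.0156 240.0312] [ 0.4454 -0.0691  0.0405]
[248 250  25  39 517] [259.4584 274.3172] [ 0.4234 -0.0741  0.0405]
```

Emit:
apply_moves(
  moves=[
    [-0.0002,0.002,0,0,0,-0.018],
    [-0.0004,0.004,0,0,0,-0.035],
    [-0.0004,0.004,0,0,0,-0.035],
    [-0.0004,0.004,0,0,0,-0.035],
    [-0.0004,0.004,0,0,0,-0.035],
  ],
)

```text
clock: 7.62
eef_pos: [0.4463, -0.0698, 0.0763]
tool_rot: [3.134, -0.002, 0.103]
wrist_force: [8.8, -18.9, 0.1]
gripper_width: 0.0118
```

Run:
```python
from h import *
np.set_printoptions(precision=4,suppress=True)
s=monitor.get_state(); e=np.array(s['eef_pos']); print(s['clock'],e,s['wrist_force'],s['moment'],s['gripper_width'],s['tool_rot'])
p=cam('wrist'); save(p,'pics/w5.png')
for d in finder.mark_of(p,'lever_knob')[:2]: print(round(d['conf'],2),w(p,d['position']),proj(p,w(p,d['position'])))
```

```text
7.625 [ 0.4463 -0.0698  0.0763] [  8.7757 -18.8639   0.1007] [-6.3655 -2.8402  0.3504] 0.01179681425049121 [ 3.1341 -0.0018  0.103 ]
0.89 [ 0.4485 -0.0746  0.0642] [268.1286 257.9939]
```

View pics/w5.png

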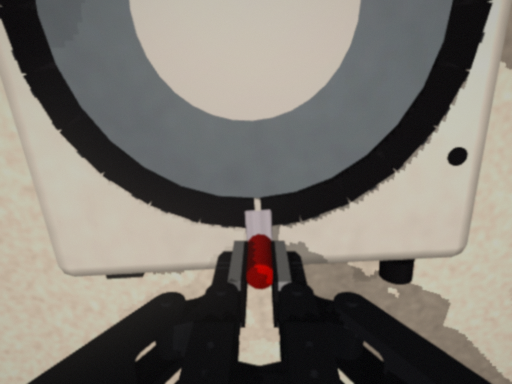

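The ring is at its hard stop. The force rose to about 19 N with no further travel, and the lever is radially in line with the dot. I'll unload, release, lift, and look at the fence from above.

Emit:
apply_moves(
  moves=[
    [0.0002,-0.002,0,0,0,0.02],
    [0.0003,-0.003,0,0,0,0.035],
    [0.0003,-0.0035,0,0,0,0.035],
    [0.0003,-0.0035,0,0,0,0.035],
    [0.0003,-0.0035,0,0,0,0.035],
  ],
)

```text
clock: 8.35
eef_pos: [0.4464, -0.0704, 0.0762]
tool_rot: [3.14, -0.002, 0.138]
wrist_force: [4.3, -4.9, 5.1]
gripper_width: 0.0115
```

Emit:
apply_moves(
  moves=[
    [0,0,0,0,0,0],
    [0,0,0,0,0,0],
    [0,0,0.005,0,0,0],
    [0,0,0.03,0,0,0],
    [0,0,0.07,0,0,0],
  ],
  gripper=0.036,
)

```text
clock: 8.98
eef_pos: [0.4445, -0.0695, 0.1449]
tool_rot: [-3.141, 0.003, 0.138]
wrist_force: [0.9, -0.5, -0.3]
gripper_width: 0.0359
```

Emit:
apply_moves(
  moves=[
    [0.01,0,0.04,0,0,0],
    [0.025,0.003,0.08,0,0,0],
    [0.04,0.005,0.12,0,0,0],
    [0.05,0.007,0.14,0,0,0],
    [0.05,0.007,0.14,0,0,0],
  ],
)

```text
clock: 9.6
eef_pos: [0.4962, -0.0623, 0.2865]
tool_rot: [-3.141, -0.002, 0.138]
wrist_force: [-0.4, 0.3, -0.4]
gripper_width: 0.0361
```

Run:
```python
from h import *
np.set_printoptions(precision=4,suppress=True)
s=monitor.get_state(); print(s['clock'],s['eef_pos'],s['tool_rot'],s['wrist_force'])
p=cam('wrist'); save(p,'pics/w6.png')
for l in ['lever_knob','stage_top','fence','guide_center']:
    for d in finder.mark_of(p,l)[:2]: print(l,round(d['conf'],2),w(p,d['position']),proj(p,w(p,d['position'])))
```

```text
9.6 [ 0.4962 -0.0623  0.2865] [-3.1414 -0.0018  0.1375] [-0.3996  0.3446 -0.4056]
stage_top 0.71 [ 0.5618 -0.0514  0.0503] [257.16    99.0551]
fence 0.58 [ 0.6035 -0.0472  0.0499] [258.5144  57.2776]
guide_center 0.66 [ 0.4318 -0.3297  0.0254] [451.5557 228.3833]
```

View pics/w6.png

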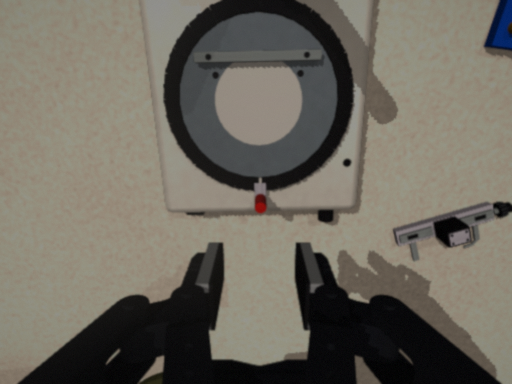

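The picture shows the lever at (261,203) on the -x side of the stand, the fence spanning (196,57) to (323,57), and the guide at (452,230) still in its place. I'll fit the stage centre, the fence line and the guide pose from these pixels.

Run:
```python
from h import *
np.set_printoptions(precision=4,suppress=True)
p=cam('wrist'); g=cv2.cvtColor(p['img'],cv2.COLOR_RGB2GRAY)
def fit(P):
    A=np.c_[2*P,np.ones(len(P))]; x=np.linalg.lstsq(A,(P**2).sum(1),rcond=None)[0]; return x[:2],np.sqrt(x[2]+x[:2]@x[:2])
# radial search from picture centre of stage: outer ring edge, hole edge
c=np.array([259.,99.]); out=[];hole=[]
for a in np.radians(np.arange(0,360,4)):
    d=np.array([np.cos(a),np.sin(a)])
    pr=[int(g[tuple(np.clip(np.round(c+r*d)[::-1].astype(int),0,[383,511]))]) for r in range(0,112)]
    if 0<a<np.pi:
        h=[r for r in range(30,60) if pr[r]>150 and pr[r+1]<=150]
        if h: hole.append(c+(h[0]+.5)*d)
    if -0.3<np.sin(a)<0.9 and abs(np.cos(a))>.3:
        o=[r for r in range(80,110) if pr[r]<90 and pr[r+1]>=90]
        if o: out.append(c+(o[-1]+.5)*d)
for n,L,z in (('hole',hole,.052),('ring',out,.0475)):
    P=np.array([atz(p,*q,z)[:2] for q in L]); ok=np.ones(len(P),bool)
    for _ in range(4):
        cc,r=fit(P[ok]); e=abs(np.hypot(*(P-cc).T)-r); ok=e<.002
    print(n,cc,r,ok.sum(),len(P))
# fence: column gradient near front edge
print(g[40:75,230],g[40:75,290]); print(g[57,185:210],g[57,312:335])
F=[]
for u in range(210,312,3):
    col=g[55:72,u].astype(int); k=np.argmin(np.diff(col)); F.append((u,55+k+.5))
F=np.array(F);print(F[::6]); m=np.polyfit(*F.T,1)
res=F[:,1]-np.polyval(m,F[:,0]);m=np.polyfit(*F[abs(res)<2].T,1);a,b=[atz(p,u,np.polyval(m,u),.062) for u in (196,323)]
print('front edge',a,b,'yaw',np.arctan2(-(b-a)[0]*-1,-(b-a)[1]), np.arctan2((a-b)[1],(a-b)[0])-np.pi/2)
cv2.imwrite('pics/gcrop.png',np.hstack([cv2.resize(p['img'][185:275,380:512],None,fx=3,fy=3,interpolation=cv2.INTER_CUBIC),cv2.resize(p['img'][30:120,185:317],None,fx=3,fy=3,interpolation=cv2.INTER_CUBIC)])[:,:,::-1])
```

```text
Traceback (most recent call last):
numpy.exceptions.AxisError: axis 1 is out of bounds for array of dimension 1
```

```bash
cat > fit.py <<'E'
from h import *
np.set_printoptions(precision=4,suppress=True,linewidth=150)
p=cam('wrist'); save(p,'pics/w7.png'); g=cv2.GaussianBlur(cv2.cvtColor(p['img'],cv2.COLOR_RGB2GRAY),(3,3),0).astype(int)
def fit(P):
    A=np.c_[2*P,np.ones(len(P))]; x=np.linalg.lstsq(A,(P**2).sum(1),rcond=None)[0]; return x[:2],np.sqrt(x[2]+x[:2]@x[:2])
c=np.array([259.,99.])
def edges(r0,r1,sign,sel,z,n):
    L=[]
    for a in np.radians(np.arange(0,360,4)):
        if not sel(a): continue
        d=np.array([np.cos(a),np.sin(a)]); pr=np.array([g[tuple(np.round(c+r*d)[::-1].astype(int))] for r in range(r0,r1)])
        L.append(c+(r0+np.argmax(sign*np.diff(pr))+.5)*d)
    P=np.array([atz(p,*q,z)[:2] for q in L]); ok=np.ones(len(P),bool)
    for t in (.01,.005,.003,.002):
        cc,r=fit(P[ok]); ok=abs(np.hypot(*(P-cc).T)-r)<t
    print(n,cc,r,ok.sum(),len(P))
edges(35,55,-1,lambda a:0<a<np.pi,.052,'hole')
edges(65,85,-1,lambda a:-.2<np.sin(a)<.9,.052,'stage86')
edges(82,108,1,lambda a:-.2<np.sin(a)<.85 and np.cos(a)<.9,.0475,'ring104')
print(g[40:75,230],g[40:75,290]); print(g[57,185:210],g[57,312:335])
F=np.array([(u,56+np.argmin(np.diff(g[56:72,u]))+.5) for u in range(210,312,3)])
m=np.polyfit(*F.T,1)
for _ in range(3): m=np.polyfit(*F[abs(F[:,1]-np.polyval(m,F[:,0]))<1.2].T,1)
a,b=[atz(p,u,np.polyval(m,u),.062) for u in (196,323)]
print(F[::5],m,'edge',a,b,'yaw',np.arctan2((a-b)[1],(a-b)[0])-np.pi/2)
f=lambda y0,y1,x0,x1:cv2.resize(p['img'][y0:y1,x0:x1],None,fx=3,fy=3,interpolation=cv2.INTER_CUBIC)
cv2.imwrite('pics/gcrop.png',np.hstack([f(185,275,380,512),f(30,120,185,330)])[:,:,::-1])
E
python3 fit.py
```

```text
hole [ 0.5599 -0.0527] 0.04761235252318102 44 44
stage86 [ 0.5598 -0.0529] 0.08545560247005088 38 38
ring104 [ 0.5599 -0.0534] 0.10436327122119424 24 25
[ 78  78  79  79  79  79  79  80  83  88  93  95  94  93  93  93  93  91  82  66  54  54  62  72  84 101 119 133 139 140 140 140 140 141 141] [ 80  80  80  79  79  80  83  88  93  95  95  95  96  95  95  95  91  79  60  48  46  47  47  51  63  82 103 121 133 138 140 140 141 140 140]
[29 43 59 68 71 72 72 74 79 84 85 85 85 86 86 86 86 85 83 76 64 53 48 51 61] [67 67 66 65 65 65 66 66 63 59 55 57 64 73 77 76 71 58 39 24 17 16 17]
[[210.   59.5]
 [225.   58.5]
 [240.   58.5]
 [255.   57.5]
 [270.   57.5]
 [285.   57.5]
 [300.   67.5]] [-0.0186 62.765 ] edge [0.5903 0.0144 0.062 ] [ 0.6099 -0.112   0.062 ] yaw 0.1544213726541921
```

View pics/gcrop.png

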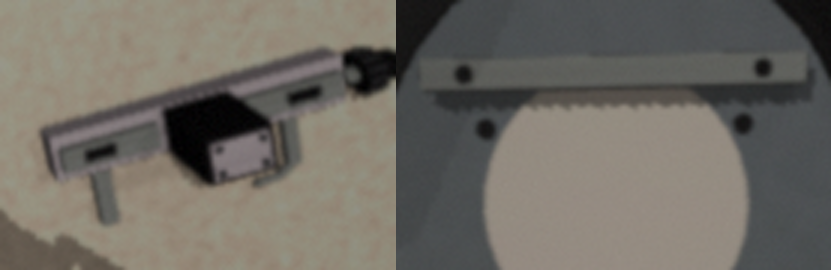

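The fits agree: stage centre at (0.5599, -0.053), yaw about 0.15, and fence front edge 40 mm from the centre. To keep the wrist camera clear of the column, I'll grip the guide with the tool turned by half a turn. I'm moving over the guide while turning.

Emit:
apply_moves(
  moves=[
    [-0.004,-0.02,0,0,0,-0.18],
    [-0.008,-0.04,0,0,0,-0.36],
    [-0.013,-0.06,0,0,0,-0.54],
    [-0.018,-0.08,0,0,0,-0.72],
    [-0.024,-0.1,0,0,0,-0.9],
  ],
  gripper=0.055,
)

```text
clock: 10.58
eef_pos: [0.471, -0.1631, 0.2849]
tool_rot: [3.141, 0.0, -0.769]
wrist_force: [0.7, 0.4, -0.8]
gripper_width: 0.0549
```

Emit:
apply_moves(
  moves=[
    [-0.004,-0.02,-0.01,0,0,-0.18],
    [-0.008,-0.04,-0.02,0,0,-0.36],
    [-0.012,-0.06,-0.03,0,0,-0.54],
    [-0.016,-0.08,-0.04,0,0,-0.72],
    [-0.02,-0.1,-0.04,0,0,-0.9],
  ],
)

```text
clock: 11.2
eef_pos: [0.4507, -0.263, 0.244]
tool_rot: [3.14, 0.0, -1.669]
wrist_force: [-0.1, -1.4, -0.4]
gripper_width: 0.0551
```

Emit:
apply_moves(
  moves=[
    [-0.004,-0.02,-0.01,0,0,-0.18],
    [-0.008,-0.04,-0.02,0,0,-0.36],
    [-0.012,-0.06,-0.03,0,0,-0.54],
    [-0.018,-0.067,-0.04,0,0,-0.72],
    [-0.021,-0.067,-0.05,0,0,-0.9],
  ],
)

```text
clock: 11.82
eef_pos: [0.4298, -0.33, 0.1944]
tool_rot: [3.141, -0.001, -2.57]
wrist_force: [0.3, 0.4, -0.4]
gripper_width: 0.055
```

Emit:
apply_moves(
  moves=[
    [0,0,0,0,0,-0.16],
    [0,0,0,0,0,-0.16],
    [0,0,0,0,0,-0.16],
    [0,0,0,0,0,-0.16],
    [0,0,0,0,0,-0.16],
  ],
)

```text
clock: 12.45
eef_pos: [0.4305, -0.3295, 0.1953]
tool_rot: [3.142, 0.0, -2.722]
wrist_force: [0.0, 0.2, -0.4]
gripper_width: 0.0552
```

Run:
```python
from h import *
np.set_printoptions(precision=4,suppress=True)
s=monitor.get_state(); print(s['clock'],s['eef_pos'],s['tool_rot'],s['wrist_force'],s['joint_pos'])
p=cam('wrist'); save(p,'pics/w8.png')
for l in ['guide_center','guide']:
    for d in finder.mark_of(p,l)[:2]: print(l,round(d['conf'],2),w(p,d['position']),proj(p,w(p,d['position'])))
```

```text
12.45 [ 0.4305 -0.3295  0.1953] [ 3.1415  0.0001 -2.7219] [ 0.0028  0.2145 -0.3773] [-0.2824 -0.114  -0.1613 -0.0001 -1.5235 -0.8687]
guide 0.72 [ 0.4265 -0.3273  0.0007] [262.659  165.8326]
```

View pics/w8.png

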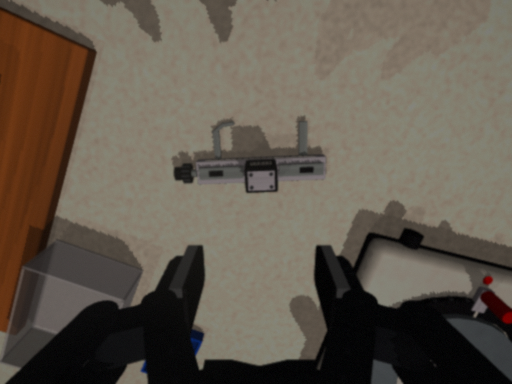

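The guide is upright at (261,175): housing top near (261,181), bar from (196,171) to (326,166), and the drive knobs on its -y side. I'll fit its yaw and centre.

Run:
```python
from h import *
np.set_printoptions(precision=4,suppress=True,linewidth=160)
p=cam('wrist'); g=cv2.GaussianBlur(cv2.cvtColor(p['img'],cv2.COLOR_RGB2GRAY),(3,3),0).astype(int)
for u in (205,235,290,318): print(u,g[145:195,u])
# housing side/edges
print('row185',g[185,238:285]); print('col261',g[150:200,261]); print('row166',g[166,185:205],g[166,315:335])
```

```text
205 [131 130 129 127 120 106  92  83  79  76  74  74  72  67  62  66  79  96 104  98  83  68  63  71  81  87  88  88  86  85  84  84  86  90  97 106 113 114 116
 121 125 127 128 129 129 129 129 129 128 128]
235 [ 81  82  83  83  83  82  79  76  75  74  75  72  65  61  67  81  96 103  98  84  69  64  71  80  85  86  85  84  83  83  83  85  89  98 107 112 114 117 122
 126 127 126 127 127 128 129 130 130 129 127]
290 [121 113  98  83  74  71  70  69  69  65  60  60  72  88  96  96  89  75  63  62  71  80  85  86  84  83  83  84  84  87  94 103 112 115 115 115 119 124 126
 127 128 127 127 127 127 126 126 126 126 127]
318 [112  97  84  76  73  71  70  69  65  57  54  68  90 102  97  82  68  61  66  77  85  87  87  85  83  83  83  84  87  94 105 113 116 115 114 119 125 128 129
 129 129 130 130 130 129 129 128 126 126 127]
row185 [130 130 130 130 128 120  99  66  44  50  76  94  94  89  91 101 110 113 114 114 115 115 115 115 115 115 114 114 115 114 110  99  83  75  81  86  73  48  39
  59  92 116 124 125 125 125 127]
col261 [ 73  73  73  72  70  67  61  54  48  38  29  29  36  39  35  26  19  17  18  25  49  82 105 113 113 113 112 111 110 111 112 112 112 112 114 115 115 115 113
 100  75  62  80 109 125 130 130 130 131 130]
row166 [30 29 29 28 26 25 29 43 60 72 81 91 94 87 80 79 79 76 73 70] [ 86  87  87  87  87  87  88  90  95 102 108 113 117 120 123 126 128 129 129 128]
```

Run:
```python
from h import *
np.set_printoptions(precision=4,suppress=True,linewidth=160)
p=cam('wrist')
a,b=atz(p,205,167,.014),atz(p,318,162,.014); print('yaw',np.arctan2((b-a)[1],(b-a)[0])-np.pi/2)
a,b=atz(p,205,179.5,.012),atz(p,318,174.7,.012); print('yaw back',np.arctan2((b-a)[1],(b-a)[0])-np.pi/2)
y=.46
ux=np.array([np.cos(y),np.sin(y)])
print('housing back top edge -12mm',atz(p,261,187.5,.046)[:2]-.012*ux)
print('housing back mid', atz(p,261,187.5,.046)[:2])
print('bar back edge mid',(atz(p,205,179.5,.012)+atz(p,318,174.7,.012))[:2]/2-.012*ux)
e=atz(p,324.5,166,.014)[:2]; print('bar end',e, e-.065*np.array([-np.sin(y),np.cos(y)]))
print(p['T'][:3,3])
```

```text
yaw 0.4645509513526509
yaw back 0.4633448062425134
housing back top edge -12mm [ 0.4244 -0.3309]
housing back mid [ 0.4352 -0.3256]
bar back edge mid [ 0.4244 -0.3303]
bar end [ 0.3986 -0.2727] [ 0.4275 -0.3309]
[ 0.3529 -0.3642  0.3206]
```

Emit:
apply_moves(
  moves=[
    [-0.0035,-0.0005,-0.03,0,0,0.044],
    [-0.0035,-0.0005,-0.07,0,0,0.044],
    [-0.0035,-0.0005,-0.11,0,0,0.044],
    [-0.0035,-0.0005,-0.14,0,0,0.044],
    [-0.0035,-0.0005,-0.157,0,0,0.044],
  ],
)

```text
clock: 13.32
eef_pos: [0.4263, -0.3298, 0.0366]
tool_rot: [3.14, -0.001, -2.679]
wrist_force: [0.2, -0.3, 0.0]
gripper_width: 0.0547
```

Emit:
apply_moves(
  moves=[
    [0,0,0,0,0,0],
    [0,0,0,0,0,0],
    [0,0,0,0,0,0],
    [0,0,0,0,0,0],
    [0,0,0,0,0,0],
  ],
  gripper=0.0,
)

```text
clock: 13.95
eef_pos: [0.4275, -0.3302, 0.0392]
tool_rot: [-3.141, 0.001, -2.679]
wrist_force: [0.6, 0.8, 3.2]
gripper_width: 0.0289
```

The guide is gripped, with an opening of 28.9 mm. I'll lift it and carry it over the stage.

Emit:
apply_moves(
  moves=[
    [0,0,0.01,0,0,0],
    [0,0,0.04,0,0,0],
    [0,0,0.08,0,0,0],
    [0,0,0.12,0,0,0],
    [0.005,0.01,0.15,0,0,0],
  ],
)

```text
clock: 14.58
eef_pos: [0.4318, -0.3205, 0.1905]
tool_rot: [-3.14, 0.001, -2.68]
wrist_force: [0.8, 0.4, -2.4]
gripper_width: 0.029
```

Emit:
apply_moves(
  moves=[
    [0.01,0.02,0.01,0,0,-0.03],
    [0.025,0.05,0.01,0,0,-0.08],
    [0.04,0.08,0.01,0,0,-0.13],
    [0.055,0.11,0.01,0,0,-0.18],
    [0.07,0.14,0.01,0,0,-0.23],
  ],
)

```text
clock: 15.2
eef_pos: [0.5021, -0.1791, 0.1985]
tool_rot: [3.141, -0.0, -2.911]
wrist_force: [-0.2, -1.1, -1.7]
gripper_width: 0.0289
```

Emit:
apply_moves(
  moves=[
    [0.015,0.03,0,0,0,-0.03],
    [0.03,0.06,0,0,0,-0.06],
    [0.045,0.09,0,0,0,-0.083],
    [0.06,0.12,0,0,0,-0.083],
    [0.065,0.128,0,0,0,-0.083],
  ],
)

```text
clock: 15.82
eef_pos: [0.5672, -0.0506, 0.198]
tool_rot: [3.141, -0.001, -2.99]
wrist_force: [-0.9, -0.1, -2.2]
gripper_width: 0.029
```

Run:
```python
from h import *
np.set_printoptions(precision=4,suppress=True)
s=monitor.get_state(); e=np.array(s['eef_pos']); print(s['clock'],e,s['tool_rot'],s['wrist_force'],s['moment'],s['gripper_width'])
p=cam('wrist'); save(p,'pics/w9.png')
for l in ['guide_center','fence','stage_top','lever_knob']:
    for d in finder.mark_of(p,l)[:2]:
        x=w(p,d['position']); print(l,round(d['conf'],2),x,proj(p,x),'in tool frame',Ro.from_euler('xyz',s['tool_rot']).inv().apply(x-e))
```

```text
15.825 [ 0.5672 -0.0506  0.198 ] [ 3.1413 -0.0009 -2.9901] [-0.8748 -0.0973 -2.225 ] [-0.1189  0.0384 -0.0159] 0.02902531236477455
guide_center 0.7 [ 0.5728 -0.0524  0.1811] [254.3337 266.8973] in tool frame [-0.0053 -0.0027  0.0169]
fence 0.89 [ 0.6039 -0.0443  0.0508] [259.9524 219.9958] in tool frame [-0.0373  0.0006  0.1472]
fence 0.41 [ 0.562  -0.0487  0.0002] [261.7701 163.145 ] in tool frame [0.0047 0.0026 0.1978]
stage_top 0.69 [ 0.5587 -0.0525  0.053 ] [258.5378 173.3272] in tool frame [ 0.0086 -0.0007  0.145 ]
lever_knob 0.76 [ 0.4475 -0.072   0.0655] [254.996   28.0011] in tool frame [ 0.1215 -0.0032  0.1326]
```

View pics/w9.png

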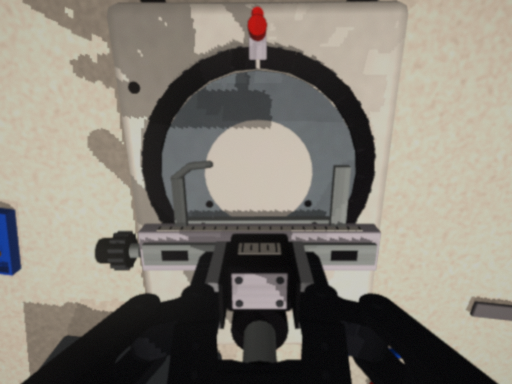

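The guide is held level between the fingers, with its bar spanning (140,230) to (379,230) and parallel to the fence. The lever is still at the dot at (257,22). I'll work out the in-hand offset before lowering.

Run:
```python
from h import *
np.set_printoptions(precision=4,suppress=True,linewidth=160)
p=cam('wrist'); s=monitor.get_state(); e=np.array(s['eef_pos']); g=cv2.GaussianBlur(cv2.cvtColor(p['img'],cv2.COLOR_RGB2GRAY),(3,3),0).astype(int)
zb=e[2]-.0392
for u in (160,210,310,360): print(u,g[212:280,u])
print(g[255,130:150],g[255,370:390])
q=.15; Rm=np.array([[np.cos(q),np.sin(q)],[-np.sin(q),np.cos(q)]])
for uv,z in [((141,255),.012),((377.5,255),.012),((160,225),.016),((360,225),.016),((160,270),.012),((360,269),.012),((259,274),.046),((259,309),.046)]:
    x=atz(p,*uv,zb+z); print(uv,z,Rm@(x[:2]-e[:2]),Rm@(x[:2]-[.5599,-.053]))
```

```text
160 [ 32  37  47  61  78  95 109 119 126 130 125 108  86  71  63  59  68  91 115 127 134 149 163 171 172 166 149 125 105  91  77  67  76 100 122 132 135 133 127
 121 119 118 117 118 119 119 121 123 127 132 136 139 147 160 171 176 175 176 181 188 192 193 193 193 193 193 193 194]
210 [ 73  68  67  67  67  65  62  61  71  93 109 103  85  75  75  79  82  88  95  98 100 105 109 112 113 113 110 105  98  87  73  62  63  72  81  86  88  88  80
  60  38  24  21  22  24  26  28  30  32  36  40  44  46  49  52  54  56  56  57  58  58  59  59  58  58  59  59  59]
310 [ 67  63  62  60  57  54  54  64  88 115 122 106  84  72  73  76  82  97 114 121 127 142 156 161 160 149 129 110 100  89  73  62  71  97 120 131 137 138 125
  92  50  22  13  11  10  10  11  11  12  13  14  17  18  20  23  27  31  34  37  40  44  48  50  52  54  55  56  56]
360 [ 21  25  34  49  71  98 129 156 171 177 169 140 100  74  62  56  60  85 113 126 134 152 170 176 175 166 153 135 114  95  75  64  75 104 129 139 143 145 146
 147 146 143 140 139 139 139 138 138 139 141 143 146 153 166 178 182 182 183 188 196 200 200 200 200 200 200 200 200]
[112 127 132 133 133 133 132 125 108  94 105 133 147 143 136 134 133 133 133 134] [140 140 140 140 143 151 161 170 178 187 193 194 195 197 198 198 198 198 197 196]
(141, 255) 0.012 [ 0.0041 -0.0643] [ 0.0108 -0.0652]
(377.5, 255) 0.012 [0.0042 0.0642] [0.0109 0.0632]
(160, 225) 0.016 [-0.0156 -0.0509] [-0.0089 -0.0518]
(360, 225) 0.016 [-0.0155  0.0515] [-0.0088  0.0506]
(160, 270) 0.012 [ 0.0135 -0.055 ] [ 0.0202 -0.0559]
(360, 269) 0.012 [0.013  0.0556] [0.0197 0.0547]
(259, 274) 0.046 [-0.0063 -0.0002] [ 0.0004 -0.0011]
(259, 309) 0.046 [ 0.012  -0.0002] [ 0.0187 -0.0011]
```

The guide is within 1 mm of the TCP in x, off by -1 mm in y, and parallel to the fence. The back face has about 19 mm of clearance to it. I'll lower to just above the stage.

Emit:
apply_moves(
  moves=[
    [0,0.001,-0.025,0,0,0],
    [0,0.001,-0.05,0,0,0],
    [0,0.001,-0.075,0,0,0],
    [0,0.001,-0.095,0,0,0],
    [0,0.001,-0.103,0,0,0],
  ],
)

```text
clock: 16.75
eef_pos: [0.5663, -0.0515, 0.094]
tool_rot: [3.142, -0.002, -2.992]
wrist_force: [-1.2, 0.3, -2.7]
gripper_width: 0.029
```

Emit:
apply_moves(
  moves=[
    [0,0,-0.001,0,0,0],
    [0,0,-0.002,0,0,0],
    [0,0,-0.003,0,0,0],
    [0,0,-0.003,0,0,0],
    [0,0,-0.003,0,0,0],
  ],
)

```text
clock: 17.38
eef_pos: [0.5671, -0.051, 0.0925]
tool_rot: [3.142, 0.0, -2.992]
wrist_force: [0.3, -0.5, -1.8]
gripper_width: 0.0292
```

Run:
```python
from h import *
s=monitor.get_state(); print({k:s[k] for k in ('clock','eef_pos','tool_rot','wrist_force','moment','gripper_width')})
```

```text
{'clock': 17.375, 'eef_pos': array([ 0.56706844, -0.05100272,  0.09248574]), 'tool_rot': array([ 3.14152086e+00,  3.12077880e-04, -2.99169085e+00]), 'wrist_force': array([ 0.28720557, -0.48154845, -1.80203278]), 'moment': array([ 0.01274493,  0.01222694, -0.01851305]), 'gripper_width': 0.029183415943003506}
```

Emit:
apply_moves(
  moves=[
    [0,0,-0.0005,0,0,0],
    [0,0,-0.001,0,0,0],
    [0,0,-0.0015,0,0,0],
    [0,0,-0.0015,0,0,0],
    [0,0,-0.0015,0,0,0],
  ],
)

```text
clock: 18.0
eef_pos: [0.5672, -0.0511, 0.0912]
tool_rot: [-3.141, 0.001, -2.992]
wrist_force: [0.2, 0.1, 0.8]
gripper_width: 0.0287
```

Run:
```python
from h import *
s=monitor.get_state(); print({k:s[k] for k in ('clock','eef_pos','tool_rot','wrist_force','moment','gripper_width')})
```

```text
{'clock': 18.0, 'eef_pos': array([ 0.56719528, -0.05108363,  0.09124934]), 'tool_rot': array([-3.14147065e+00,  7.07292726e-04, -2.99167279e+00]), 'wrist_force': array([0.16847248, 0.07011052, 0.7961096 ]), 'moment': array([0.07627102, 0.15618356, 0.0385529 ]), 'gripper_width': 0.028666677847423175}
```

The guide touched down at z = 0.0912, as expected. I'll slide it toward the fence.

Emit:
apply_moves(
  moves=[
    [0.0034,0.0004,0,0,0,0],
    [0.0068,0.0008,0,0,0,0],
    [0.0102,0.0013,0,0,0,0],
    [0.0136,0.0017,0,0,0,0],
    [0.0158,0.002,0,0,0,0],
  ],
)

```text
clock: 18.62
eef_pos: [0.5832, -0.0491, 0.0912]
tool_rot: [-3.141, 0.001, -2.992]
wrist_force: [-2.9, 0.2, 5.0]
gripper_width: 0.0292
```

Emit:
apply_moves(
  moves=[
    [0.0005,0.0001,0,0,0,0],
    [0.001,0.00015,0,0,0,0],
    [0.0015,0.0002,0,0,0,0],
    [0.002,0.0003,0,0,0,0],
    [0.002,0.0003,0,0,0,0],
  ],
)

```text
clock: 19.25
eef_pos: [0.5845, -0.0489, 0.0912]
tool_rot: [-3.141, -0.001, -2.992]
wrist_force: [-4.7, -0.7, 6.5]
gripper_width: 0.0286
```

```bash
cat > st.py <<'E'
from h import *
np.set_printoptions(precision=4,suppress=True)
s=monitor.get_state(); print({k:s[k] for k in ('clock','eef_pos','tool_rot','wrist_force','moment','gripper_width')})
q=.15; Rm=np.array([[np.cos(q),np.sin(q)],[-np.sin(q),np.cos(q)]])
print('stage xy',Rm@(np.array(s['eef_pos'])[:2]-[.5599,-.053]),'F stage',Rm@np.array(s['wrist_force'])[:2])
E
python3 st.py
```

```text
{'clock': 19.25, 'eef_pos': array([ 0.5845, -0.0489,  0.0912]), 'tool_rot': array([-3.1413, -0.0006, -2.9915]), 'wrist_force': array([-4.6664, -0.7337,  6.4679]), 'moment': array([-0.013 ,  1.2257,  0.1693]), 'gripper_width': 0.028585780770223848}
stage xy [0.025  0.0003] F stage [-4.7236 -0.0281]
```

Emit:
apply_moves(
  moves=[
    [0.0005,0.0001,-0.0,0,0,0],
    [0.001,0.00015,0.0003,0,0,0],
    [0.0015,0.0002,0.0003,0,0,0],
    [0.0015,0.0002,0.0003,0,0,0],
    [0.0015,0.0002,0.0003,0,0,0],
  ],
)

```text
clock: 19.88
eef_pos: [0.5849, -0.0489, 0.0913]
tool_rot: [-3.141, -0.003, -2.991]
wrist_force: [-8.6, -0.7, 8.0]
gripper_width: 0.0287
```

```bash
python3 st.py
python3 - <<'E'
from h import *
np.set_printoptions(precision=4,suppress=True)
p=cam('wrist'); save(p,'pics/w10.png')
q=.15; Rm=np.array([[np.cos(q),np.sin(q)],[-np.sin(q),np.cos(q)]])
for n,pp in (('wrist',p),('side',cam('side'))):
  for l in ['guide_center','fence','stage_top','lever_knob']:
    for d in finder.mark_of(pp,l)[:1]:
        x=w(pp,d['position']); print(n,l,round(d['conf'],2),x,Rm@(x[:2]-[.5599,-.053]))
E
```

```text
{'clock': 19.875, 'eef_pos': array([ 0.5849, -0.0489,  0.0913]), 'tool_rot': array([-3.1413, -0.0035, -2.9912]), 'wrist_force': array([-8.5982, -0.7446,  8.0252]), 'moment': array([0.0397, 2.8749, 0.3497]), 'gripper_width': 0.02873491733205851}
stage xy [0.0253 0.0003] F stage [-8.6129  0.5486]
wrist guide_center 0.58 [ 0.5884 -0.0507  0.0763] [ 0.0285 -0.002 ]
wrist stage_top 0.8 [ 0.561  -0.049   0.0514] [0.0017 0.0038]
side guide_center 0.48 [ 0.5876 -0.0486  0.0705] [0.028  0.0002]
side fence 0.51 [ 0.6063 -0.0464  0.0556] [ 0.0468 -0.0004]
side stage_top 0.63 [ 0.5593 -0.0539  0.0519] [-0.0007 -0.0008]
side lever_knob 0.65 [ 0.4466 -0.0692  0.0615] [-0.1145  0.0009]
```

View pics/w10.png

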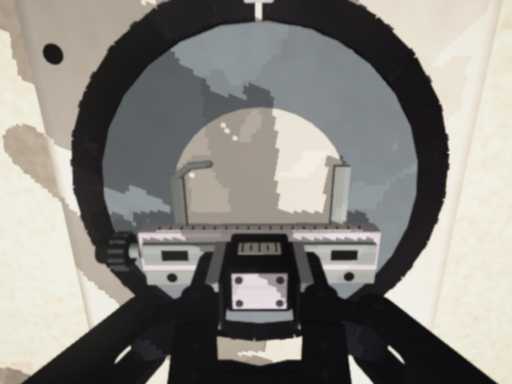

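The guide sits against the fence, with its bar at rows 225–268 and the fence's screw holes at (172,277) and (343,277) just behind and lined up with it. It has not moved in the hand. I'll raise the push to about 11 N.

Emit:
apply_moves(
  moves=[
    [0.0004,5e-05,0.0002,0,0,0],
    [0.0008,0.0001,0.0004,0,0,0],
    [0.001,0.00015,0.0004,0,0,0],
    [0.001,0.00015,0.0004,0,0,0],
    [0.001,0.00015,0.0004,0,0,0],
  ],
)

```text
clock: 21.0
eef_pos: [0.5851, -0.0489, 0.0913]
tool_rot: [-3.141, -0.006, -2.991]
wrist_force: [-11.1, -0.3, 9.0]
gripper_width: 0.029
```

```bash
python3 st.py
```

```text
{'clock': 21.0, 'eef_pos': array([ 0.5851, -0.0489,  0.0913]), 'tool_rot': array([-3.1413, -0.0057, -2.991 ]), 'wrist_force': array([-11.1326,  -0.3068,   9.0246]), 'moment': array([0.0109, 3.8368, 0.4867]), 'gripper_width': 0.02898779779517458}
stage xy [0.0255 0.0003] F stage [-11.0534   1.3602]
```

Emit:
apply_moves(
  moves=[
    [0,0,0,0,0,0],
    [0,0,0,0,0,0],
    [0,0,0,0,0,0],
    [0,0,0,0,0,0],
    [0,0,0,0,0,0],
  ],
)

```text
clock: 21.62
eef_pos: [0.5851, -0.0489, 0.0913]
tool_rot: [-3.141, -0.006, -2.991]
wrist_force: [-11.4, 0.1, 8.1]
gripper_width: 0.0286
```

```bash
python3 st.py
```

```text
{'clock': 21.625, 'eef_pos': array([ 0.5851, -0.0489,  0.0913]), 'tool_rot': array([-3.1412, -0.0056, -2.991 ]), 'wrist_force': array([-11.3569,   0.122 ,   8.132 ]), 'moment': array([-0.0457,  3.8444,  0.5205]), 'gripper_width': 0.028636223253158604}
stage xy [0.0255 0.0003] F stage [-11.2111   1.8178]
```

The force is steady at 11.2 N toward the fence, the pose is stable, and the lever is still at its stop. I'm handing in.

```bash
python3 -c "
from h import *
print(robot.close_job())"; python3 st.py
```

```text
the job is handed in; nothing more can be done
None
the job is handed in; nothing more can be done
```

I turned the lock ring clockwise by its knob to the hard stop. Then I seated the slide guide at the fence and handed in while still holding it pressed. No verdict came back, and I could not read the state after hand-in.

- **Ring:** at the stop, 19 N gave no further travel. In the later side view, the knob stood at stage-frame (-114.5, 0.9) mm, which is at the red mark.
- **Guide position:** the side camera put the guide centre at stage-frame x = 28.0 mm, y = 0.2 mm; the wrist camera gave 28.5 mm and -2.0 mm. The height did not change after touchdown, and yaw was within about 0.01 rad of the fence by the tool pose. The tool itself leaned by about 0.006 rad under the push.
- **Press force:** the wrist read a steady 11.2 N toward the fence with the grip closed. The guide also pressed down on the stage by about 8 N, plus its weight. Friction there could take up to about 3 N, so I estimate 8–11 N on the fence; I could not measure it directly.
- **Disagreements:** the wrist camera's last stage-centre reading was off by 2–4 mm from my fitted centre, and it gave the guide's height about 6 mm higher than the side camera did. I relied on the fit and the touchdown height.
- **Other things on the bench:** I had no contact with them, but I did not measure their positions again at the end.

I viewed about 11 pictures, one past the budget, and the clock stood at 21.6 s at the last reading before hand-in.

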